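# Put the beech roller back in its rack and latch the keeper bar

## Task

The beech roller has been freshened up in the little finishing vise: slide the vise jaw open by its tab, lift the roller out and lay it centred in the two V rests of the rack. Then swing the rack's hinged keeper bar shut over the roller until it clicks past the spring nose into its catch and stays there by itself, without forcing it hard against the stop. Leave the other things on the shelf where they are.

Things in the scene. Friction and masses are not known exactly. Their poses are not given: they have to be found in the camera images.
- vise: Dark wooden vise, fixed; base 100 (x) x 235 (y) x 15 mm high; origin on the shelf below the middle of the clamped roller, y along the roller. A fixed jaw block (50 wide, 65 mm high) faces the roller's +y end, the sliding jaw its -y end. V rests 14 mm wide at y = +34 and -34 mm carry the roller; its middle 50 mm is free on both sides.
- jaw (a joint): Sliding jaw of the vise: 0 = shut on the roller, grows as the jaw slides along the vise's -y, 0.04 m = fully open; about 4 N of friction, stays where it is left. Its 8 mm thick hood (top at 72 mm) overhangs the roller's -y end by 12 mm and blocks lifting until the jaw is open by more than that.
- jaw_tab (a point): Middle of the inner (+y, roller side) face of the sliding jaw's upright tab, 92 mm above the shelf; moves with the jaw, axes as the vise. The tab is 50 mm wide (x), 10 mm thick (y), from 71 to 105 mm above the shelf; the hood reaches 26.5 mm from this face toward the roller. Push the tab along the vise's -y.
- roller: Plain beech cylinder, 40 mm diameter, 110 mm long, about 100 g, lying; its x axis is the cylinder axis. It starts in the vise, axis along the vise's y, 42 mm above the shelf.
- roller_center (a point): Centre of the roller.
- rack: Pale wooden rack board, fixed, 215 (x) x 140 (y) x 15 mm high; origin on the shelf surface below its middle. Two V rests, each 14 mm wide, at y = +34 and -34 mm hold the roller with its axis along y. Keeper hinge post at x = -80 mm, steel catch bracket round x = +75 mm, both up to about 90 mm high.
- cradle (a point): Where the roller's centre belongs, 42 mm above the shelf in the rack; axes as the rack, so the roller's axis goes along this y.
- keeper (a joint): Keeper bar angle, rad: near 0 it lies along the rack's x over the roller (shut); it grows as the free end swings to the rack's -y (open). Shut it by pushing the free end to the rack's +y. The catch can sit up to 17 mm either way along a slot: the true shut angle lies anywhere from -0.11 to 0.13 and is not reported, so feel for the click. More than 25 N on the bar is too much.
- plunger (a joint): Spring nose (20 mm steel ball) of the catch, pointing at the bar's end: 0 m = fully out; pushed in 4 to 5 mm while the bar's end rides over it, and held in by 1 to 4 mm as long as the bar sits clicked in. Where the catch sits along its slot is not reported.
- keeper_hinge (a point): Hinge axis at the bar's mid-height, 75 mm above the shelf, at the rack's x = -80 mm, y = 0; axes as the rack. At the other end of the swing the catch's spring nose resists with about 10 N at the bar's end, then the bar snaps about 5 mm on against a rigid stop post and is held; if the nose is not passed, it pushes the bar back.
- keeper_end (a point): Centre of the bar's rounded end pin (12 mm diameter), 146 mm from the hinge; moves with the bar, x along the bar away from the hinge. Aluminium bar, 18 mm wide, 16 high (67 to 83 mm above the shelf), flat sides up to 135 mm from the hinge. Pushing at about 115 mm from the hinge clears both roller and catch near the shut end.
- switches: Bystander: green toggle switch board 80 x 130 x 28 mm with three levers; origin under its middle.
- dome: Bystander: clear glass dome paperweight, 72 mm diameter, 38 mm high; origin under its middle.
- coin: Bystander: aluminium spinner coin, 48 mm diameter, 12 mm high at its hub; origin under its middle.
- disc: Bystander: pink bumpy silicone disc, 76 mm diameter, 18 mm high; origin under its middle.
Things that resemble listed ones, but are neither listed nor needed, are in the scene too. What is meant by the roller is not green, grey or white, and is the larger of those in its own colour.

How it is judged:
By the outcome, as a careful person would: the job done as asked, in the order asked, and still so for the second after the job is handed in, with the robot touching nothing.
It also fails if it takes over 72 s, if anything falls off the work surface, if the arm or the gripper's body presses on something with over 40 N, if the wrist force passes 120 N, or if a joint passes its speed limit or range.

## Robot

A 7-joint arm with a two-finger parallel gripper is mounted at the origin on the work surface. World frame = base frame: x ahead of the robot, y to its left, z up, the work surface at z = 0. Lengths are in m, angles in rad, forces in N, time in s.
With the tool pointing down it reaches from about 0.425 to 1.025 m from the base axis. Payload 9.4 kg.
Tool frame: the origin (TCP) lies midway between the tips of the shut fingers; the grasp point (between the pads) lies 19 mm behind it; z points along the fingers, y is the line along which they close (so a half turn about z gives the same grasp; the last joint's range is limited). The gripper opens to 93 mm and grips with 3 to 60 N. Pads are 15 mm wide; open, the fingers measure 128 mm over their backs; the gripper's body (75 mm by 188 mm) begins 65 mm behind the grasp point.
Start: joints at [-1.349, 0.599, -0.003, 1.599, 0.002, 0.943, -0.08], TCP at [0.213, 0.693, 0.219] pointing down, gripper open.
Joint ranges: [-2.57, 2.57], [-0.35, 1.97], [-1.29, 1.29], [0.11, 2.56], [-1.05, 4.19], [0.11, 1.86], [-2.63, 2.63]. Speed limits (rad/s): [2.22, 2.22, 3.01, 3.01, 3.14, 3.14, 3.14].

## Interface

Orientations are given as a rotation vector (axis times angle).
In Python, from workcell import * gives the robot as it stands.
- The arm moves only by the tool apply_moves, never from a script. Its argument "increments" is one flat list of numbers, 7 for each row, row after row: the shift along the tool's x, y, z in units of 500 mm (1.0 is 500 mm), then the turn, a rotation vector about the tool's x, y, z in units of 45 degrees (1.0 is 45 degrees), then the opening, from 0 (shut) to 1 (fully open). In form: [x, y, z, ax, ay, az, gripper, x, y, z, ax, ay, az, gripper, ...]. A call has 1 to 8 rows; each row is the pose to reach, as a shift and turn from the pose commanded when the call began, along the tool's axes at that moment; what a row does not reach only later rows make up. A row lasts 1/8 s, in which the tool goes at most 62.5 mm and 10.7 degrees, less where a joint would pass 70% of its speed; a pose out of reach is approached as far as the arm can. A call with a number of a shift or a turn outside -1 to 1 is refused whole. A call with a gripper value outside its range is refused whole. The fingers move at their own pace and stop on an object; the grip force is fixed at half the most. Time passes only in rows, so rows that repeat a pose let the fingers close. It gives the time, the measured TCP pose, the force, the opening and the grip force at its end, in the units of the state.
- get_state(): the state, without advancing time (a new reading comes with each control period).
- capture(name): name is "side" or "top" or "wrist"; returns a dict with "image" (480x640x3 uint8, red, green, blue), "fx", "fy", "cx", "cy" (pixels), "k1" (the pictures are not rectified: a ray, as slopes to the right and down, at radius r is drawn at 1 + k1 r^2 times it, then the intrinsics apply), "extrinsics" (4x4, takes a point from camera to world coordinates). Camera axes: x right, y up, looking along -z (the intrinsics and any distortion apply to the point x, -y, -z); pixel columns grow to the right and rows downward; lengths in m; the calibration is good to about 2 mm. A picture is of the moment at which its call begins. There is no depth.
- hand_in(): hands the job in; it is judged then, once.
Trained networks look in the newest picture that a camera, given by its name, has taken for a name from the list of things; names that differ only in an ending like _2 or _b are one class to them, and where a whole thing is asked for, a point or a joint stands for the part that bears it (a point fixed in the world has none). Each returns a list of dicts, best first, with "confidence" (0 to 1); they miss things now and then, are a little off and sometimes report something else, mostly with a low value. They report only what shows in the picture. A call takes as long as a camera call. They do not tell look-alikes from the thing itself.
- masks_of(camera, label): "mask" (480x640 bool, what is visible of it) and "extent" ([centre column, centre row, width, height] in pixels, round what is visible of it).
The state is a dict: "clock": time; "qpos": joint angles; "qd": joint speeds; "joint_efforts": joint torques, N m; "tool_pos": TCP position; "tool_rot": TCP orientation; "ft_force": force on the tool from outside, world axes, zero at the start; "moment": the same for the moment, N m; "gripper_width": finger opening in m; "grip_force": force on a finger pad.
Only numpy, scipy, OpenCV 4.12 (cv2) and the standard library are available. Lean on these libraries where they do the work, as an engineer would, in place of code of your own. Each camera call takes 0.05 s, during which the arm holds its last target. There are 200 camera calls.

## Working session

There is one attempt and no reset: what is moved stays moved. The work goes in short steps, Python scripts to look and compute and a tool call to move; the robot and the scene stay as the last step left them, time stands still between calls to the robot, and variables do not carry over. Pictures are saved under pics/ and viewed, at most 10 in all, crops included, and the job is handed in when it is done.

Besides the shell and the picture viewer there is one more tool, called after "Request:" as name(argument=value, ...) on one line, values as JSON. apply_moves: Moves the arm, as the interface text tells. Its arguments: {"type":"object","properties":{"increments":{"type":"array"}},"required":["increments"]}

```bash
ls; mkdir -p pics; cat > h.py <<'E'
from workcell import *
import numpy as np, cv2
from scipy.spatial.transform import Rotation as R
def save(name,fn):
    c=capture(name); cv2.imwrite('pics/'+fn,cv2.cvtColor(c['image'],cv2.COLOR_RGB2BGR)); return c
def ray(c,u,v):
    K=np.array([[c['fx'],0,c['cx']],[0,c['fy'],c['cy']],[0,0,1.]])
    p=cv2.undistortPoints(np.array([[[u,v]]],float),K,np.array([c['k1'],0,0,0,0]))[0,0]
    E=np.array(c['extrinsics']); d=E[:3,:3]@np.array([p[0],-p[1],-1]); return E[:3,3],d
def at(c,u,v,z):
    o,d=ray(c,u,v); return o+d*(z-o[2])/d[2]
def proj(c,P):
    E=np.array(c['extrinsics']); q=E[:3,:3].T@(np.array(P)-E[:3,3]); x,y=q[0]/-q[2],-q[1]/-q[2]
    s=1+c['k1']*(x*x+y*y); return np.array([c['cx']+c['fx']*x*s,c['cy']+c['fy']*y*s])
E
python3 - <<'E'
from h import *
np.set_printoptions(precision=4,suppress=True)
s=get_state(); print(s['tool_pos'],R.from_rotvec(s['tool_rot']).as_matrix(),s['clock'],s['gripper_width'])
for n in ['top','side']:
    c=save(n,n+'0.png'); print(n,c['fx'],c['k1'],np.array(c['extrinsics']))
    for l in ['vise','jaw','roller','rack','keeper','plunger','switches','dome','coin','disc']:
        for m in masks_of(n,l): print(l,round(m['confidence'],2),np.round(m['extent']), at(c,m['extent'][0],m['extent'][1],0.04))
E
```

```text
pics
[0.2133 0.6924 0.2178] [[-0.9557  0.2943 -0.0003]
 [ 0.2943  0.9557 -0.0015]
 [-0.0001 -0.0015 -1.    ]] 0.0 0.0926832059546318
top 491.92908313846027 -0.12574176700487993 [[ 0.0304  0.998  -0.0562  0.5302]
 [-0.9993  0.029  -0.0253  0.0781]
 [-0.0236  0.057   0.9981  0.9793]
 [ 0.      0.      0.      1.    ]]
vise 0.76 [256. 234. 123.  48.] [0.581  0.2112 0.04  ]
jaw 0.67 [273. 237.  28.  36.] [0.5773 0.1792 0.04  ]
roller 0.8 [239. 300.  28.  39.] [0.4539 0.2399 0.04  ]
roller 0.76 [163. 232.  22.  40.] [0.58   0.3958 0.04  ]
roller 0.69 [235. 233.  49.  26.] [0.5817 0.2529 0.04  ]
roller 0.65 [153. 312.  55.  41.] [0.4236 0.4092 0.04  ]
roller 0.6 [206. 163.  60.  31.] [0.7172 0.3152 0.04  ]
roller 0.46 [275. 238.  22.  39.] [0.5744 0.1748 0.04  ]
rack 0.58 [467. 263. 143. 121.] [ 0.5377 -0.1947  0.04  ]
keeper 0.94 [495. 294.  84.  37.] [ 0.4795 -0.2511  0.04  ]
plunger 0.47 [446. 221.  13.  10.] [ 0.6168 -0.1532  0.04  ]
switches 0.59 [367. 139.  68.  44.] [0.7732 0.0024 0.04  ]
coin 0.76 [276. 150.  22.  28.] [0.747  0.1794 0.04  ]
disc 0.82 [356. 343.  39.  37.] [0.3799 
[... 580 characters left out ...]
305 0.04  ]
roller 0.62 [269. 295.  62.  47.] [0.5821 0.2417 0.04  ]
roller 0.61 [239. 430.  53.  92.] [0.414  0.4228 0.04  ]
roller 0.56 [180. 358.  52.  32.] [0.5646 0.4167 0.04  ]
roller 0.52 [453. 309.  44.  35.] [0.357  0.0471 0.04  ]
rack 0.98 [436. 217. 125.  97.] [ 0.5323 -0.1424  0.04  ]
keeper 0.69 [485. 197.  27.  48.] [ 0.508  -0.2793  0.04  ]
plunger 0.56 [407. 182.  16.  14.] [ 0.6573 -0.2047  0.04  ]
switches 0.96 [299. 204.  66.  48.] [0.7524 0.0292 0.04  ]
dome 0.95 [368. 175.  29.  25.] [ 0.738  -0.1659  0.04  ]
dome 0.29 [236. 249.  18.  19.] [0.7182 0.2107 0.04  ]
coin 0.77 [238. 249.  19.  21.] [0.715  0.2081 0.04  ]
disc 0.78 [452. 310.  48.  37.] [0.3563 0.0497 0.04  ]
```

View pics/top0.png

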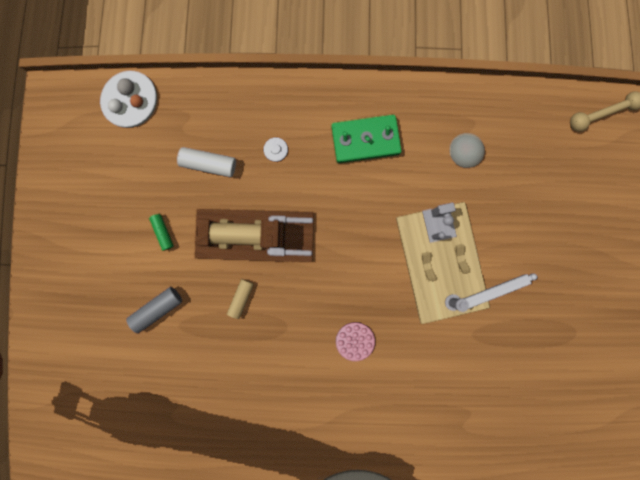

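View pics/side0.png

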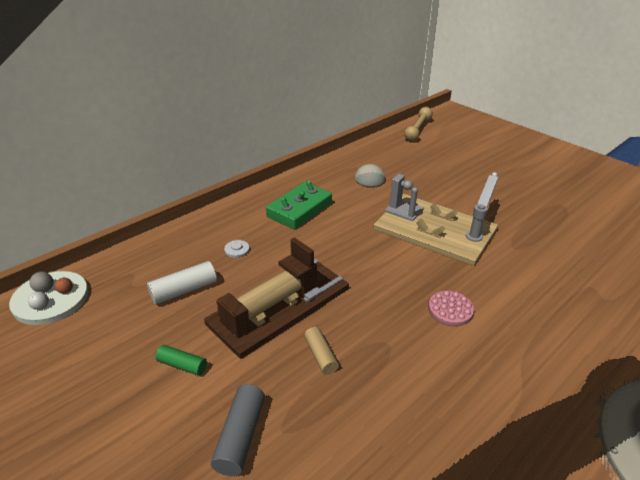

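The top view shows a beech cylinder in the vise at (235,233), a smaller beech one at (239,300), green at (161,232), grey at (153,311) and white at (206,162). The larger beech one, in the vise, is the roller. The rack's hinge is at (458,303), its catch is at (440,222), and the keeper is open to the right. I'll check the choice and the corner positions in one close crop.

```bash
python3 - <<'E'
import cv2,numpy as np
a=cv2.imread('pics/top0.png')
v=cv2.resize(a[190:280,185:325],None,fx=5,fy=5,interpolation=3)[:, :]
r=cv2.resize(a[195:330,390:545],None,fx=5,fy=5,interpolation=3)
v=cv2.resize(a[195:275,185:345],(800,400),interpolation=3)
cv2.imwrite('pics/cv.png',v); cv2.imwrite('pics/cr.png',cv2.resize(a[200:325,390:550],(768,600),interpolation=3))
E
```

```text
(no output)
```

View pics/cv.png

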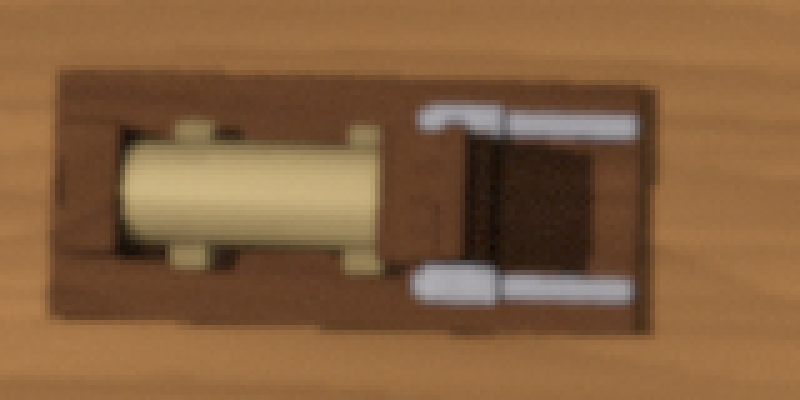

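View pics/cr.png

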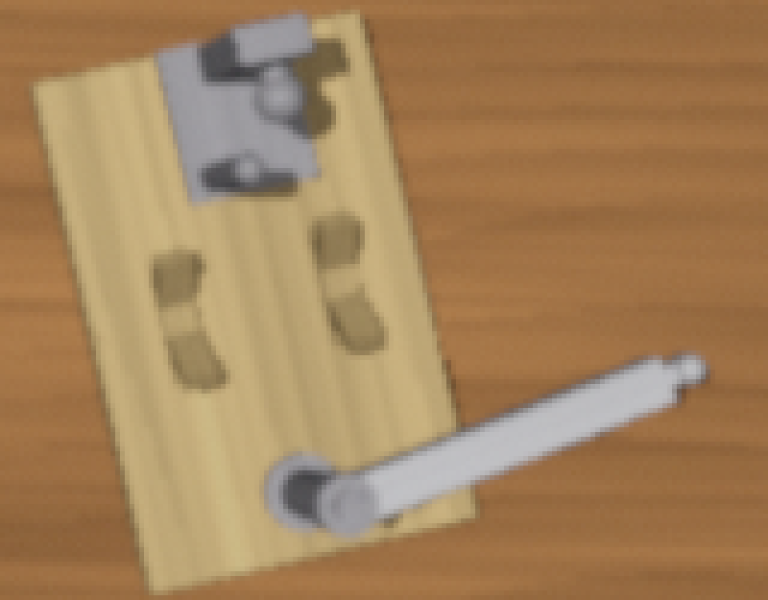

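The crop confirms it: the large beech roller sits in the vise under the hood, with its visible part at crop (122–380, 140–245). Rack corners are at crop (35,83), (360,10), (475,515) and (152,590).

```bash
cat >> h.py <<'E'
from scipy.optimize import least_squares
def fitrect(views):
    # views: list of (cam, [(u,v,X,Y,Z)...]) -> x,y,yaw
    def f(p):
        r=[]
        cs,sn=np.cos(p[2]),np.sin(p[2])
        for c,pts in views:
            for u,v,X,Y,Z in pts: r+=list(proj(c,[p[0]+cs*X-sn*Y,p[1]+sn*X+cs*Y,Z])-[u,v])
        return np.array(r)
    s=least_squares(f,[.55,0,0],loss='soft_l1'); return s.x,np.round(f(s.x),1)
E
python3 - <<'E'
from h import *
np.set_printoptions(precision=4,suppress=True)
c=capture('top')
V=lambda x,y:(185+x/5-.4,195+y/5-.4)
Q=lambda x,y:(390+x/4.8-.4,200+y/4.8-.4)
print('rack',fitrect([(c,[(*Q(35,83),.1075,.07,.015),(*Q(360,10),.1075,-.07,.015),(*Q(475,515),-.1075,-.07,.015),(*Q(152,590),-.1075,.07,.015)])]))
print('visecorner z15', [at(c,*V(*p),.015)[:2] for p in [(57,72),(640,88),(637,333),(52,318)]])
print('roller end top axis', at(c,*V(122,192),.042),at(c,*V(380,195),.042),'edges',at(c,*V(250,143),.042),at(c,*V(250,247),.042))
print('rests', [at(c,*V(*p),.04) for p in [(194,130),(365,135),(190,255),(362,262)]])
print('keeper hinge,end z75', at(c,*Q(350,500),.083),at(c,*Q(690,370),.075))
print('nose',at(c,*Q(280,93),.075), 'posttop', at(c,*Q(248,168),.09))
m=masks_of('top','keeper')[0]['mask']; print(m.sum())
E
```

```text
rack (array([ 0.5391, -0.1544,  0.2484]), array([-0.4, -0.6,  0.2, -0.6,  0.8,  0.4, -0.4,  0.9]))
visecorner z15 [array([0.6296, 0.3382]), array([0.6294, 0.1052]), array([0.533 , 0.1034]), array([0.5315, 0.3358])]
roller end top axis [0.581  0.3031 0.042 ] [0.5827 0.2028 0.042 ] edges [0.6013 0.2539 0.042 ] [0.5612 0.2523 0.042 ]
rests [array([0.6059, 0.2764, 0.04  ]), array([0.6058, 0.2098, 0.04  ]), array([0.5575, 0.276 , 0.04  ]), array([0.5569, 0.2091, 0.04  ])]
keeper hinge,end z75 [ 0.4629 -0.1753  0.083 ] [ 0.5152 -0.3117  0.075 ]
nose [ 0.618  -0.1474  0.075 ] posttop [ 0.5877 -0.1318  0.09  ]
905
```

```bash
cat >> h.py <<'E'
def go(pos,adeg,base=None):
    "row numbers toward tool-down pose with tool y at adeg in world"
    if base is None:
        s=get_state(); base=(s['tool_pos'],R.from_rotvec(s['tool_rot']))
    p,r=np.array(base[0]),base[1]
    a=np.radians(adeg); ca,sa=np.cos(a),np.sin(a)
    T=R.from_matrix(np.array([[-sa,ca,0],[ca,sa,0],[0,0,-1]]))
    d=r.inv().apply(np.array(pos)-p)/.5; w=(r.inv()*T).as_rotvec()/(np.pi/4)
    print('row',np.round(d,4),np.round(w,4))
    return (np.array(pos),T)
E
python3 - <<'E'
from h import *
b=go([.45,.40,.23],33); go([.582,.197,.19],0.6,b)
E
```

```text
row [-0.6246 -0.4205 -0.0227] [-0.000e+00  1.000e-04  8.863e-01]
row [-4.843e-01  3.000e-04  8.000e-02] [0.   0.   0.72]
```

Request:
apply_moves(increments=[-0.6246, -0.4205, -0.0227, 0, 0, 0.8863, 0, -0.6246, -0.4205, -0.0227, 0, 0, 0.8863, 0, -0.6246, -0.4205, -0.0227, 0, 0, 0.8863, 0, -0.6246, -0.4205, -0.0227, 0, 0, 0.8863, 0, -0.6246, -0.4205, -0.0227, 0, 0, 0.8863, 0, -0.6246, -0.4205, -0.0227, 0, 0, 0.8863, 0, -0.6246, -0.4205, -0.0227, 0, 0, 0.8863, 0])

```text
clock: 2.08
tool_pos: [0.4539, 0.3951, 0.2307]
tool_rot: [1.509, 2.752, 0.0]
ft_force: [-1.1, -0.2, 0.1]
gripper_width: 0.0274
grip_force: 0.0
```

Request:
apply_moves(increments=[-0.4843, 0, 0.08, 0, 0, 0.72, 0, -0.4843, 0, 0.08, 0, 0, 0.72, 0, -0.4843, 0, 0.08, 0, 0, 0.72, 0, -0.4843, 0, 0.08, 0, 0, 0.72, 0, -0.4843, 0, 0.08, 0, 0, 0.72, 0, -0.4843, 0, 0.08, 0, 0, 0.72, 0])

```text
clock: 2.82
tool_pos: [0.5815, 0.1981, 0.1898]
tool_rot: [-2.208, -2.233, -0.0]
ft_force: [0.8, 0.6, 0.4]
gripper_width: 0.0007
grip_force: 0.0
```

```bash
python3 - <<'E'
from h import *
c=save('wrist','w1.png'); np.set_printoptions(precision=4,suppress=True)
s=get_state(); print(s['tool_pos'],s['gripper_width'],s['clock'],s['ft_force'],np.array(c['extrinsics']))
go([.582,.195,.085],0.6)
for l in ['jaw','jaw_tab','roller']:
  for m in masks_of('wrist',l): print(l,m['confidence'],m['extent'])
E
```

```text
[0.5812 0.1989 0.1899] 0.0008857518133635536 2.875 [ 0.319  0.616 -0.901] [[ 0.9999 -0.0102 -0.0016  0.5809]
 [ 0.0103  0.9647  0.2632  0.2708]
 [-0.0011 -0.2632  0.9648  0.3569]
 [ 0.      0.      0.      1.    ]]
row [-0.0079  0.0016  0.2098] [-0.0006 -0.0011  0.0028]
jaw 0.62 [318.1, 253.2, 82.0, 61.9]
jaw_tab 0.94 [319.8, 250.4, 81.7, 60.2]
roller 0.84 [163.1, 10.7, 47.5, 21.4]
roller 0.79 [493.7, 70.9, 88.1, 140.4]
roller 0.72 [322.9, 158.2, 52.6, 129.4]
roller 0.69 [180.7, 160.5, 90.8, 61.4]
```

View pics/w1.png

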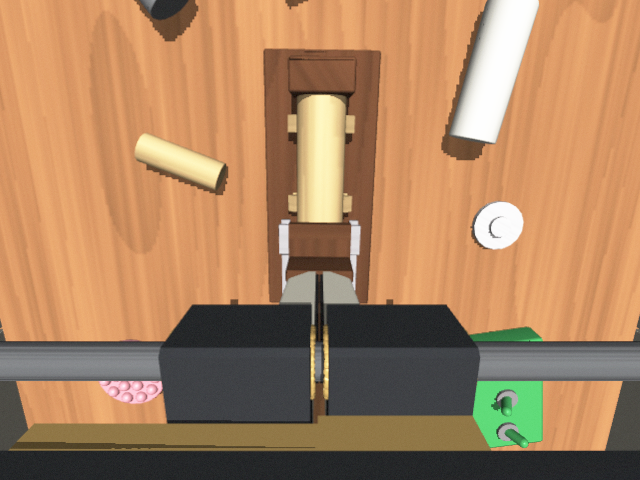

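The wrist view shows the roller centred at column 322 (rows 96–222), with the hood edge at row 222 and the tab's top edge at about rows 258–275. The small beech decoy is at (180,160).

```bash
python3 - <<'E'
from h import *
np.set_printoptions(precision=4,suppress=True)
c=capture('wrist')
print('hood edge',at(c,320,222,.072),'tabtop inner',at(c,320,258,.105),'roller end',at(c,323,96,.06),'tail',at(c,321,222,.062))
print('jaw face left/right edges',at(c,289,223,.072),at(c,351,223,.072), 'base',at(c,264,51,.015),at(c,380,53,.015),at(c,272,302,.015),at(c,367,302,.015))
print('roller L/R',at(c,299,170,.042),at(c,346,170,.042), at(c,299,110,.042),at(c,348,110,.042))
print('rests',[at(c,*p,.045) for p in [(293,124),(350,124),(293,203),(348,203)]])
E
```

```text
hood edge [0.582  0.2034 0.072 ] tabtop inner [0.5822 0.1845 0.105 ] roller end [0.5831 0.2988 0.06  ] tail [0.5829 0.201  0.062 ]
jaw face left/right edges [0.5574 0.2023 0.072 ] [0.6067 0.2029 0.072 ] base [0.5329 0.3382 0.015 ] [0.6314 0.3379 0.015 ] [0.5348 0.1059 0.015 ] [0.6311 0.1071 0.015 ]
roller L/R [0.5638 0.2412 0.042 ] [0.6036 0.2417 0.042 ] [0.5639 0.2895 0.042 ] [0.6037 0.29   0.042 ]
rests [array([0.5592, 0.2785, 0.045 ]), array([0.6055, 0.279 , 0.045 ]), array([0.5588, 0.2134, 0.045 ]), array([0.606, 0.214, 0.045])]
```

Request:
apply_moves(increments=[-0.008, 0.0016, 0.1, 0, 0, 0, 0, -0.008, 0.0016, 0.21, 0, 0, 0, 0, -0.008, 0.0016, 0.21, 0, 0, 0, 0, -0.008, 0.0016, 0.21, 0, 0, 0, 0])

```text
clock: 3.58
tool_pos: [0.5834, 0.1934, 0.0865]
tool_rot: [2.209, 2.233, 0.002]
ft_force: [0.0, 0.7, 0.5]
gripper_width: 0.0001
grip_force: 0.0
```

Request:
apply_moves(increments=[-0.015, 0, 0, 0, 0, 0, 0, -0.03, 0, 0, 0, 0, 0, 0, -0.045, 0, 0, 0, 0, 0, 0, -0.06, 0, 0, 0, 0, 0, 0, -0.075, 0, 0, 0, 0, 0, 0, -0.085, 0, 0, 0, 0, 0, 0, -0.095, 0, 0, 0, 0, 0, 0, -0.095, 0, 0, 0, 0, 0, 0])

```text
clock: 4.58
tool_pos: [0.583, 0.1444, 0.0848]
tool_rot: [2.211, 2.232, -0.002]
ft_force: [-0.4, 0.5, 1.3]
gripper_width: 0.0005
grip_force: 0.6
```

Request:
apply_moves(increments=[0.03, 0, 0, 0, 0, 0, 0, 0.03, 0, -0.1, 0, 0, 0, 0.5, 0.1, 0, -0.16, 0, 0, 0, 1, 0.203, 0, -0.16, 0, 0, 0, 1, 0.203, 0, -0.16, 0, 0, 0, 1, 0.203, 0, -0.16, 0, 0, 0, 1])

```text
clock: 5.32
tool_pos: [0.5814, 0.247, 0.1644]
tool_rot: [2.209, 2.234, -0.003]
ft_force: [0.8, -0.4, -0.4]
gripper_width: 0.0463
grip_force: 0.0
```

```bash
python3 - <<'E'
from h import *
np.set_printoptions(precision=4,suppress=True)
save('wrist','w2.png'); c=save('side','s2.png')
a=cv2.imread('pics/s2.png'); cv2.imwrite('pics/s2c.png',np.hstack([cv2.resize(a[200:370,190:370],(424,400)),cv2.resize(cv2.imread('pics/w2.png'),(376,400))]))
s=get_state();print(s['tool_pos'],s['gripper_width'],s['clock']); go([.5825,.2445,.024],0.3)
for m in masks_of('wrist','jaw_tab'): print(m['confidence'],m['extent'])
E
```

```text
[0.5819 0.2457 0.1646] 0.053958002769713395 5.425
row [-0.002   0.0014  0.2811] [-0.0011  0.0017  0.0051]
0.83 [318.2, 364.0, 81.2, 86.3]
```

View pics/s2c.png

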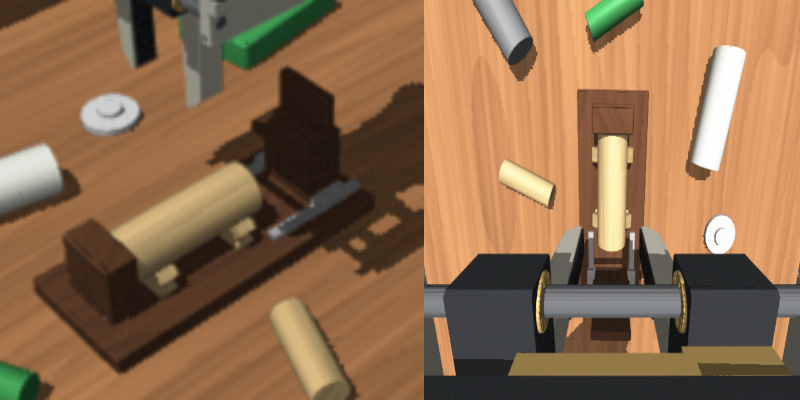

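The left panel shows the jaw slid well clear and the roller's -y end free. The right panel shows the roller between the fingers at crop column 612.

```bash
python3 - <<'E'
from h import *
np.set_printoptions(precision=4,suppress=True)
c=capture('wrist')
print(np.array(c['extrinsics'])[:3,3])
ms=[m for m in masks_of('wrist','roller') if abs(m['extent'][0]-320)<30]
for m in ms:
    print(m['confidence'],m['extent']); e=m['extent']; print(at(c,e[0],e[1]-e[3]/2,.062),at(c,e[0],e[1]+e[3]/2,.042),at(c,e[0],e[1]+e[3]/2,.062))
E
```

```text
[0.5817 0.3185 0.3316]
0.84 [319.6, 225.8, 57.5, 143.8]
[0.5821 0.3037 0.062 ] [0.5831 0.1822 0.042 ] [0.583  0.1916 0.062 ]
0.7 [321.3, 23.5, 98.0, 47.0]
[0.5824 0.4012 0.062 ] [0.5827 0.3776 0.042 ] [0.5826 0.3735 0.062 ]
0.48 [317.5, 364.5, 80.7, 87.3]
[0.5815 0.1712 0.062 ] [0.5821 0.0695 0.042 ] [0.5821 0.0867 0.062 ]
```

Request:
apply_moves(increments=[-0.003, 0.001, 0, 0, 0, 0, 1, -0.003, 0.001, 0, 0, 0, 0, 1, -0.003, 0.001, 0.1, 0, 0, 0, 1, -0.003, 0.001, 0.18, 0, 0, 0, 1, -0.003, 0.001, 0.24, 0, 0, 0, 1, -0.003, 0.001, 0.281, 0, 0, 0, 1, -0.003, 0.001, 0.281, 0, 0, 0, 1])

```text
clock: 6.45
tool_pos: [0.5821, 0.245, 0.0234]
tool_rot: [-2.21, -2.232, 0.003]
ft_force: [0.4, -0.6, -0.0]
gripper_width: 0.0928
grip_force: 0.0
```

Request:
apply_moves(increments=[0, 0, 0, 0, 0, 0, 0, 0, 0, 0, 0, 0, 0, 0, 0, 0, 0, 0, 0, 0, 0, 0, 0, 0, 0, 0, 0, 0, 0, 0, 0, 0, 0, 0, 0, 0, 0, 0, 0, 0, 0, 0, 0, 0, 0, 0, 0, 0, 0, 0, 0, 0, 0, 0, 0, 0])

```text
clock: 7.45
tool_pos: [0.5822, 0.2454, 0.0245]
tool_rot: [-2.209, -2.233, 0.001]
ft_force: [-4.1, 0.6, 3.3]
gripper_width: 0.0396
grip_force: 30.0
```

```bash
python3 - <<'E'
from h import *
s=get_state(); print(s['tool_pos'],s['gripper_width'],s['grip_force'],s['ft_force'])
E
```

```text
[0.58217416 0.24541761 0.02447909] 0.03955084942333826 29.996841251850128 [-4.06373163  0.57584743  3.30436415]
```

```bash
python3 - <<'E'
from h import *
s=get_state(); b=(s['tool_pos'],R.from_rotvec(s['tool_rot']))
go([.5822,.2454,.18],0.3,b); go([.5391,-.1544,.18],14.2,b)
E
```

```text
row [-1.00e-04 -2.00e-04 -3.11e-01] [-0.0011  0.0001  0.0066]
row [-0.7987 -0.0947 -0.3109] [-0.0011 -0.     -0.3023]
```

Request:
apply_moves(increments=[0, 0, -0.08, 0, 0, 0, 0, 0, 0, -0.18, 0, 0, 0, 0, 0, 0, -0.28, 0, 0, 0, 0, 0, 0, -0.311, 0, 0, 0, 0])

```text
clock: 7.95
tool_pos: [0.5842, 0.2457, 0.1829]
tool_rot: [2.209, 2.231, 0.007]
ft_force: [-0.8, 0.7, -1.5]
gripper_width: 0.039
grip_force: 30.0
```

Request:
apply_moves(increments=[-0.1, -0.012, 0, 0, 0, -0.04, 0, -0.2, -0.024, 0, 0, 0, -0.08, 0, -0.3, -0.036, 0, 0, 0, -0.12, 0, -0.4, -0.048, 0, 0, 0, -0.16, 0, -0.5, -0.06, 0, 0, 0, -0.2, 0, -0.6, -0.072, 0, 0, 0, -0.24, 0, -0.7, -0.084, 0, 0, 0, -0.27, 0, -0.78, -0.092, 0, 0, 0, -0.3, 0])

```text
clock: 8.95
tool_pos: [0.5399, -0.1472, 0.179]
tool_rot: [-1.932, -2.476, 0.001]
ft_force: [0.6, 0.1, -0.5]
gripper_width: 0.0395
grip_force: 30.0
```

```bash
python3 - <<'E'
from h import *
np.set_printoptions(precision=4,suppress=True)
save('wrist','w3.png'); 
s=get_state();print(s['tool_pos'],s['gripper_width'],s['grip_force'],s['clock']); go([.5391,-.1544,.12],14.2)
E
```

```text
[ 0.539  -0.153   0.1794] 0.03935072680827609 29.978724718093872 9.0
row [-0.0023 -0.0003  0.1188] [-0.002   0.0042 -0.008 ]
```

View pics/w3.png

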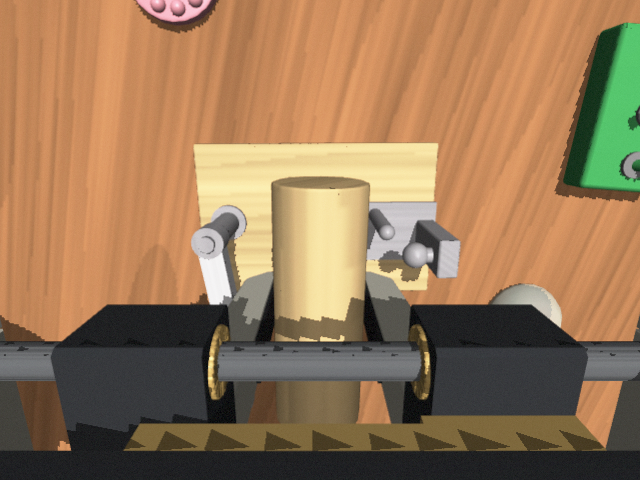

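The wrist view shows the roller held straight over the rack, its +y end at row 180, and the rack corners at (194,144), (437,144) and (428,290). The nose is at (414,255) and the stop post at (388,232).

```bash
python3 - <<'E'
from h import *
np.set_printoptions(precision=4,suppress=True)
c=capture('wrist'); s=get_state()
print('rack',fitrect([(c,[(194,144,-.1075,.07,.015),(437,144,.1075,.07,.015),(428,290,.1075,-.07,.015)])]))
zr=s['tool_pos'][2]+.019
for u,v,z in [(321,179,zr+.02),(272,186,zr),(370,186,zr)]:
    p=at(c,u,v,z); print('roller end in tool', R.from_rotvec(s['tool_rot']).inv().apply(p-s['tool_pos']))
print(s['tool_pos'])
ct=capture('top')
for m in masks_of('top','roller'): print(m['confidence'],m['extent'])
O=np.array([.5391,-.1544,0]);Rz=R.from_euler('z',.2484)
for n,u,v,z in [('nose',414,255,.075),('post',388,232,.09)]: print(n,Rz.inv().apply(at(c,u,v,z)-O))
E
```

```text
rack (array([ 0.5384, -0.1601,  0.2458]), array([-0.7,  0.3,  2.4, -1. , -0.4,  1. ]))
roller end in tool [ 0.0549 -0.0004 -0.0391]
roller end in tool [ 0.0497 -0.02   -0.0191]
roller end in tool [ 0.0497  0.0194 -0.0191]
[ 0.5394 -0.1503  0.1793]
0.96 [160.9, 231.2, 24.0, 39.4]
0.9 [238.8, 297.9, 28.3, 40.6]
0.82 [154.8, 311.2, 55.3, 43.8]
0.76 [453.9, 266.7, 40.6, 28.8]
0.69 [206.9, 162.9, 59.2, 27.1]
nose [ 0.0737 -0.0181  0.075 ]
post [0.0499 0.0046 0.09  ]
```

```bash
python3 - <<'E'
from h import *
np.set_printoptions(precision=4,suppress=True)
for k in range(3):
    s=get_state(); c=capture('wrist'); s2=get_state(); print(s['tool_pos'],s2['tool_pos'])
cv2.imwrite('pics/w4.png',cv2.cvtColor(c['image'],cv2.COLOR_RGB2BGR))
T=R.from_rotvec(s2['tool_rot'])
zr=s['tool_pos'][2]+.019
for m in masks_of('wrist','roller'): 
    if abs(m['extent'][0]-320)<60:
        rows=np.where(m['mask'][:,310:330].any(1))[0]; print(m['confidence'],m['extent'],rows[:1]); 
        p=at(c,320,rows[0]-.5,zr+.02); print(T.inv().apply(p-s2['tool_pos']))
# colour edge along centre columns
g=c['image'][160:200,320].astype(int); print(g.tolist()[10:30])
E
```

```text
[ 0.5402 -0.1456  0.1791] [ 0.5405 -0.1444  0.1792]
[ 0.5405 -0.1444  0.1792] [ 0.5407 -0.1438  0.1793]
[ 0.5407 -0.1438  0.1793] [ 0.5408 -0.1436  0.1794]
0.89 [322.1, 299.4, 104.9, 251.4] [176]
[ 0.0583  0.0002 -0.0388]
0.22 [313.6, 228.2, 242.9, 160.2] [146]
[ 0.0684  0.0002 -0.0388]
[[244, 221, 159], [246, 225, 161], [247, 226, 162], [248, 228, 166], [249, 230, 169], [241, 218, 154], [183, 154, 109], [134, 114, 81], [131, 110, 77], [135, 113, 82], [136, 115, 80], [142, 119, 84], [144, 123, 88], [141, 119, 83], [140, 118, 82], [153, 128, 92], [154, 130, 91], [125, 104, 73], [172, 146, 103], [240, 222, 158]]
```

```bash
python3 - <<'E'
from h import *
np.set_printoptions(precision=4,suppress=True)
c=capture('wrist'); s=get_state(); T=R.from_rotvec(s['tool_rot']); zr=s['tool_pos'][2]+.019
for v,z in [(188,zr+.02),(176,zr-.02)]: print(T.inv().apply(at(c,320,v,z)-s['tool_pos']))
print(s['tool_pos'],s['clock'])
go([.5391,-.1544,.12],14.2); go([.5391,-.1544,.026],14.2)
E
```

```text
[ 0.0544  0.0004 -0.039 ]
[0.0541 0.0005 0.001 ]
[ 0.5409 -0.1437  0.1797] 9.4
row [-0.02   -0.0088  0.1194] [-0.0003 -0.0006  0.0003]
row [-0.0201 -0.0088  0.3074] [-0.0003 -0.0006  0.0003]
```

Request:
apply_moves(increments=[-0.019, -0.0088, 0.04, 0, 0, 0, 0, -0.019, -0.0088, 0.1, 0, 0, 0, 0, -0.019, -0.0088, 0.16, 0, 0, 0, 0, -0.019, -0.0088, 0.21, 0, 0, 0, 0, -0.019, -0.0088, 0.25, 0, 0, 0, 0, -0.019, -0.0088, 0.28, 0, 0, 0, 0, -0.019, -0.0088, 0.3, 0, 0, 0, 0, -0.019, -0.0088, 0.307, 0, 0, 0, 0])

```text
clock: 10.4
tool_pos: [0.5388, -0.1551, 0.0262]
tool_rot: [-1.932, -2.477, 0.0]
ft_force: [-0.4, 0.8, -1.4]
gripper_width: 0.0395
grip_force: 30.0
```

```bash
python3 - <<'E'
from h import *
np.set_printoptions(precision=4,suppress=True)
c=capture('side');s=get_state(); print(s['tool_pos'],s['ft_force'],s['moment'],s['gripper_width'])
go([.5391,-.1544,.025],14.2)
E
```

```text
[ 0.5388 -0.1552  0.0261] [ 0.2378  0.2227 -1.0129] [-0.0409  0.0825 -0.0227] 0.03944544817201613
row [0.0014 0.001  0.0022] [-0.0002 -0.0001 -0.0021]
```

Request:
apply_moves(increments=[0.002, 0.001, 0.003, 0, 0, 0, 0, 0.002, 0.001, 0.004, 0, 0, 0, 0, 0.002, 0.001, 0.004, 0, 0, 0, 0.5, 0.002, 0.001, 0.004, 0, 0, 0, 0.5, 0.002, 0.001, 0.004, 0, 0, 0, 0.5, 0.002, 0.001, 0.004, 0, 0, 0, 0.5])

```text
clock: 11.2
tool_pos: [0.5391, -0.1542, 0.0245]
tool_rot: [1.932, 2.477, 0.0]
ft_force: [-0.5, -0.3, -0.5]
gripper_width: 0.0463
grip_force: 0.0
```

Request:
apply_moves(increments=[0, 0, -0.05, 0, 0, 0, 0.5, 0, 0, -0.12, 0, 0, 0, 0.5, 0, 0, -0.22, 0, 0, 0, 0.5, 0, 0, -0.32, 0, 0, 0, 0.3, 0, 0, -0.36, 0, 0, 0, 0, 0, 0, -0.36, 0, 0, 0, 0, 0, 0, -0.36, 0, 0, 0, 0])

```text
clock: 12.08
tool_pos: [0.5386, -0.1539, 0.2036]
tool_rot: [-1.931, -2.477, 0.001]
ft_force: [-1.1, 0.3, -0.2]
gripper_width: 0.0108
grip_force: 0.0
```

```bash
python3 - <<'E'
from h import *
np.set_printoptions(precision=4,suppress=True)
c=capture('wrist');s=get_state();print(s['tool_pos'],s['ft_force'],s['clock'])
c=capture('wrist');w=c['image'][:,:,::-1]
cs=capture('side');z=cs['image'][:,:,::-1]
cv2.imwrite('pics/p5.png',np.hstack([cv2.resize(w[100:420,160:480],(400,400)),cv2.resize(z[150:270,370:490],(400,400))]))
s=get_state();print(s['tool_pos'],s['ft_force'],s['clock'],s['gripper_width'])
import pickle; pickle.dump(c,open('c5.pkl','wb'))
for m in masks_of('wrist','roller'): print(m['confidence'],m['extent'])
E
```

```text
[ 0.5384 -0.154   0.2033] [-0.5016  0.8107 -0.1769] 12.125
[ 0.5384 -0.1541  0.2033] [-0.6407 -0.205  -0.6585] 12.225 0.0015709194797636167
0.86 [320.5, 215.7, 46.3, 127.7]
```

View pics/p5.png

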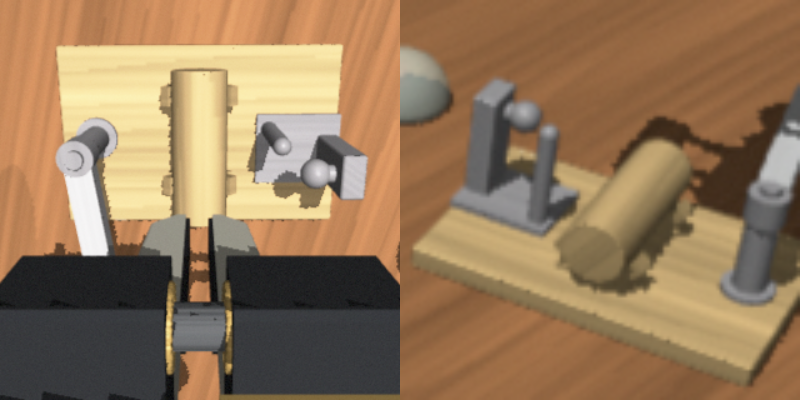

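The roller lies in both V rests: left panel crop (172–226, 70–225), with rests at crop rows 96 and 186. The nose is at (316,172), the post at (283,145) and the hinge at (75,158).

```bash
python3 - <<'E'
from h import *
import pickle
np.set_printoptions(precision=4,suppress=True)
c=pickle.load(open('c5.pkl','rb')); W=lambda x,y:(160+.8*x-.1,100+.8*y-.1)
fr=fitrect([(c,[(*W(57,45),-.1075,.07,.015),(*W(342,45),.1075,.07,.015),(*W(328,219),.1075,-.07,.015)])]); print(fr)
p=fr[0];Rz=R.from_euler('z',p[2]);L=lambda q:Rz.inv().apply(q-[p[0],p[1],0])
print('roller end',L(at(c,*W(199,76),.062)),L(at(c,*W(199,68),.022)))
print('rests',[L(at(c,*W(*q),.035)) for q in [(165,97),(232,95),(166,187),(231,186)]])
print('nose',L(at(c,*W(316,172),.075)),'post',L(at(c,*W(283,146),.09)),'hinge',L(at(c,*W(75,158),.083)))
E
```

```text
(array([ 0.5376, -0.1536,  0.2453]), array([-2.2, -0.2,  0.5, -0.2,  0.6,  1. ]))
roller end [0.0005 0.0504 0.062 ] [0.0005 0.0534 0.022 ]
rests [array([-0.0241,  0.0335,  0.035 ]), array([0.0244, 0.0349, 0.035 ]), array([-0.0247, -0.0349,  0.035 ]), array([ 0.0249, -0.0341,  0.035 ])]
nose [ 0.0785 -0.0116  0.075 ] post [0.0529 0.0095 0.09  ] hinge [-0.0792 -0.      0.083 ]
```

```bash
python3 - <<'E'
from h import *
O=np.array([.5385,-.154,0]);Rz=R.from_euler('z',.247)
go(O+Rz.apply([0,-.085,.19]),14.2)
E
```

```text
row [-0.1697  0.0002  0.0266] [-0.0023 -0.0008 -0.0024]
```

Request:
apply_moves(increments=[-0.07, 0, 0, 0, 0, 0, 0, -0.14, 0, 0, 0, 0, 0, 0, -0.17, 0, 0, 0, 0, 0, 0, -0.17, 0, 0, 0, 0, 0, 0, -0.17, 0, 0, 0, 0, 0, 0, -0.17, 0, 0, 0, 0, 0, 0])

```text
clock: 13.02
tool_pos: [0.5597, -0.2353, 0.2045]
tool_rot: [-1.93, -2.478, -0.001]
ft_force: [0.3, -0.4, -0.5]
gripper_width: 0.0002
grip_force: 0.0
```

```bash
python3 - <<'E'
from h import *
import pickle
np.set_printoptions(precision=4,suppress=True)
c=capture('wrist');c=capture('wrist');s=get_state();print(s['tool_pos'],s['clock'])
pickle.dump(c,open('c6.pkl','wb'))
for m in masks_of('wrist','roller')[:2]: print(m['confidence'],m['extent'],np.where(m['mask'].any(1))[0][[0,-1]])
w=c['image'][:,:,::-1]; e=[int(x) for x in m['extent']]
cv2.imwrite('pics/p6.png',cv2.resize(w[60:310,170:490],(768,600)))
go([.4690,-.2945,.19],-68.5)
E
```

```text
[ 0.5598 -0.2357  0.2046] 13.125
0.71 [320.2, 113.5, 54.1, 143.2] [ 44 187]
0.28 [418.7, 131.9, 33.0, 26.8] [120 147]
row [-0.0692 -0.2048  0.0292] [ 0.0001 -0.0004  1.8368]
```

View pics/p6.png

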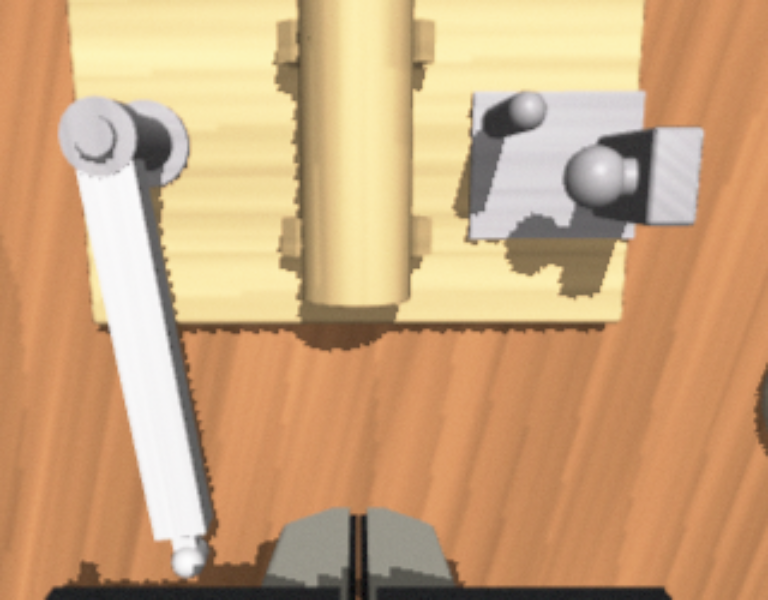

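The crop shows the roller's -y end at (356,307), rests at rows 40 and 236, the bar end at (188,556), the hinge at (97,137), the nose at (598,176) and the post at (528,108).

```bash
python3 - <<'E'
from h import *
import pickle
np.set_printoptions(precision=4,suppress=True)
c=pickle.load(open('c6.pkl','rb')); W=lambda x,y:(170+x/2.4-.3,60+y/2.4-.3)
g=c['image'][35:62,312:330].mean(1).astype(int); print(g[:,2].tolist())
O=np.array([.5385,-.154,0]);Rz=R.from_euler('z',.247);L=lambda q:Rz.inv().apply(q-O)
print('roller end',L(at(c,*W(356,307),.062)),L(at(c,*W(352,322),.022)),'far',[L(at(c,320,v,.062)) for v in (44,46,48)])
print('rests',[L(at(c,*W(*q),.035)) for q in [(287,44),(424,43),(290,236),(422,236)]])
print('board',[L(at(c,*W(*q),.015)) for q in [(98,322),(620,320)]])
h=L(at(c,*W(97,137),.083));e=L(at(c,*W(188,556),.075));print('hinge',h,'end',e,np.hypot(*(e-h)[:2]),np.degrees(np.arctan2(-(e-h)[1],(e-h)[0])))
print('nose',L(at(c,*W(598,176),.075)),'post',L(at(c,*W(530,108),.09)))
E
```

```text
[103, 141, 163, 167, 171, 173, 176, 175, 176, 165, 164, 169, 166, 167, 169, 169, 169, 168, 168, 171, 171, 171, 171, 171, 172, 171, 172]
roller end [-0.0001 -0.0558  0.062 ] [-0.0018 -0.0674  0.022 ] far [array([0.0015, 0.0542, 0.062 ]), array([0.0015, 0.0528, 0.062 ]), array([0.0015, 0.0514, 0.062 ])]
rests [array([-0.0244,  0.0337,  0.035 ]), array([0.024, 0.034, 0.035]), array([-0.0248, -0.033 ,  0.035 ]), array([ 0.0245, -0.033 ,  0.035 ])]
board [array([-0.1049, -0.0685,  0.015 ]), array([ 0.1069, -0.0678,  0.015 ])]
hinge [-0.0806  0.0003  0.083 ] end [-0.0611 -0.1445  0.075 ] 0.1461379406720578 82.34369507393613
nose [ 0.0783 -0.0114  0.075 ] post [0.0525 0.0083 0.09  ]
```

```bash
cat >> h.py <<'E'
O=np.array([.5385,-.154,0]);Rk=R.from_euler('z',.247)
def F(thdeg,gap,z,s=.115):
    t=np.radians(thdeg); u=np.array([np.cos(t),-np.sin(t)]); n=np.array([np.sin(t),np.cos(t)])
    f=np.array([-.08,0])+s*u-n*(.0165+gap); return O+Rk.apply([f[0],f[1],z]), 14.15-thdeg
E
python3 - <<'E'
from h import *
p,a=F(82.3,.014,.19); print(p,a)
b=go(p,-27); b=go(p,a,b); b=go(F(82.3,.014,.07)[0],a,b)
E
```

```text
[ 0.47542376 -0.29164916  0.19      ] -68.14999999999999
row [-0.0668 -0.191   0.0292] [ 2.000e-04 -3.000e-04  9.145e-01]
row [0. 0. 0.] [0.     0.     0.9144]
row [0.   0.   0.24] [0. 0. 0.]
```

Request:
apply_moves(increments=[-0.0668, -0.191, 0.029, 0, 0, 0.9145, 0, -0.0668, -0.191, 0.029, 0, 0, 0.9145, 0, -0.0668, -0.191, 0.029, 0, 0, 0.9145, 0, -0.0668, -0.191, 0.029, 0, 0, 0.9145, 0, -0.0668, -0.191, 0.029, 0, 0, 0.9145, 0])

```text
clock: 13.8
tool_pos: [0.4754, -0.292, 0.19]
tool_rot: [2.678, 1.642, -0.0]
ft_force: [0.1, 0.8, 0.1]
gripper_width: 0.0003
grip_force: 0.0
```

Request:
apply_moves(increments=[0, 0, 0, 0, 0, 0.9144, 0, 0, 0, 0, 0, 0, 0.9144, 0, 0, 0, 0, 0, 0, 0.9144, 0, 0, 0, 0, 0, 0, 0.9144, 0, 0, 0, 0, 0, 0, 0.9144, 0])

```text
clock: 14.42
tool_pos: [0.4754, -0.2919, 0.1898]
tool_rot: [3.083, 0.601, -0.001]
ft_force: [1.0, -0.4, 1.4]
gripper_width: 0.0002
grip_force: 0.0
```

```bash
python3 - <<'E'
from h import *
s=get_state();print(s['tool_pos'],s['qpos'],s['clock'])
go(*F(82.3,.014,.07))
E
```

```text
[ 0.47540219 -0.29194349  0.18982287] [-0.02313728  0.51900847  0.69570766  2.04279774 -0.48626205  0.74691322
 -0.21121099] 14.425
row [ 0.0004 -0.0005  0.2396] [-0.0001  0.0007  0.005 ]
```

Request:
apply_moves(increments=[0, 0, 0.1, 0, 0, 0, 0, 0, 0, 0.18, 0, 0, 0, 0, 0, 0, 0.23, 0, 0, 0, 0, 0, 0, 0.24, 0, 0, 0, 0, 0, 0, 0.24, 0, 0, 0, 0])

```text
clock: 15.05
tool_pos: [0.4754, -0.2926, 0.0704]
tool_rot: [3.084, 0.597, 0.001]
ft_force: [0.4, -0.3, 0.5]
gripper_width: 0.0005
grip_force: 0.0
```

```bash
python3 - <<'E'
from h import *
s=get_state();print(s['tool_pos'],s['ft_force'],s['clock'])
b=(s['tool_pos'],R.from_rotvec(s['tool_rot']))
for t,g in [(82,.006),(80,0),(76,0),(71.5,0),(67,0),(62.5,0),(58,0),(53.5,0)]: e=go(*F(t,g,.07),b)
print()
for t in [49,44.5,40,35.5,31,27,23,20]: e2=go(*F(t,0,.07),e)
E
```

```text
[ 0.47542877 -0.29256584  0.0704413 ] [ 0.4473752  -0.25558663  0.4593764 ] 15.05
row [ 0.0179 -0.0014  0.0009] [ 0.0001 -0.0006 -0.005 ]
row [ 0.0379 -0.0005  0.0009] [ 0.0001 -0.0006 -0.0494]
row [0.0541 0.0006 0.0009] [ 0.0002 -0.0006 -0.1383]
row [0.0724 0.0005 0.0009] [ 2.000e-04 -6.000e-04 -2.383e-01]
row [ 0.0905 -0.001   0.0009] [ 2.000e-04 -5.000e-04 -3.383e-01]
row [ 0.1085 -0.004   0.0009] [ 2.000e-04 -5.000e-04 -4.383e-01]
row [ 0.1263 -0.0083  0.0009] [ 2.000e-04 -5.000e-04 -5.383e-01]
row [ 0.1436 -0.0141  0.0009] [ 3.000e-04 -5.000e-04 -6.383e-01]

row [0.0181 0.0019 0.    ] [ 0.   0.  -0.1]
row [0.0364 0.0023 0.    ] [ 0.   0.  -0.2]
row [0.0546 0.0013 0.    ] [ 0.   0.  -0.3]
row [ 0.0727 -0.0011  0.    ] [ 0.   0.  -0.4]
row [ 0.0905 -0.0049  0.    ] [ 0.   0.  -0.5]
row [ 0.1061 -0.0094  0.    ] [ 0.      0.     -0.5889]
row [ 0.1213 -0.0151  0.    ] [ 0.      0.     -0.6778]
row [ 0.1324 -0.02    0.    ] [ 0.      0.     -0.7444]
```

Request:
apply_moves(increments=[0.018, -0.0014, 0, 0, 0, -0.005, 0, 0.038, -0.0005, 0, 0, 0, -0.05, 0, 0.054, 0.0006, 0, 0, 0, -0.138, 0, 0.0724, 0.0005, 0, 0, 0, -0.238, 0, 0.0905, -0.001, 0, 0, 0, -0.338, 0, 0.1085, -0.004, 0, 0, 0, -0.438, 0, 0.1263, -0.0083, 0, 0, 0, -0.538, 0, 0.1436, -0.0141, 0, 0, 0, -0.638, 0])

```text
clock: 16.05
tool_pos: [0.5401, -0.2587, 0.0702]
tool_rot: [2.837, 1.349, 0.0]
ft_force: [-0.8, -0.0, -0.3]
gripper_width: 0.0005
grip_force: 0.2
```

Request:
apply_moves(increments=[0.0181, 0.0019, 0, 0, 0, -0.1, 0, 0.0364, 0.0023, 0, 0, 0, -0.2, 0, 0.0546, 0.0013, 0, 0, 0, -0.3, 0, 0.0727, -0.0011, 0, 0, 0, -0.4, 0, 0.0905, -0.0049, 0, 0, 0, -0.5, 0, 0.1061, -0.0094, 0, 0, 0, -0.589, 0, 0.1213, -0.0151, 0, 0, 0, -0.678, 0, 0.1324, -0.02, 0, 0, 0, -0.744, 0])

```text
clock: 17.05
tool_pos: [0.574, -0.2011, 0.07]
tool_rot: [2.33, 2.107, 0.0]
ft_force: [0.2, -0.8, 0.3]
gripper_width: 0.0004
grip_force: 0.2
```

```bash
python3 - <<'E'
from h import *
s=get_state();print(s['tool_pos'],s['ft_force'],s['clock'])
c=capture('wrist');print(F(20,0,.07)); b=get_state(); b=(b['tool_pos'],R.from_rotvec(b['tool_rot']))
cv2.imwrite('pics/p7.png',c['image'][80:400,100:540,::-1])
for m in masks_of('wrist','keeper'): print(m['confidence'],m['extent'])
for t in [18,16,14,12,10.5,9]: go(*F(t,0,.07),b)
E
```

```text
[ 0.57399267 -0.20109907  0.07004983] [ 0.18267912 -0.83906498  0.28408715] 17.05
(array([ 0.57364833, -0.20169102,  0.07      ]), -5.85)
0.91 [216.9, 260.3, 369.5, 66.6]
row [0.0052 0.0004 0.    ] [ 0.0001 -0.0007 -0.0396]
row [0.0133 0.0012 0.    ] [ 0.0001 -0.0007 -0.084 ]
row [0.0214 0.0017 0.    ] [ 1.000e-04 -7.000e-04 -1.285e-01]
row [0.0295 0.0019 0.    ] [ 0.0002 -0.0007 -0.1729]
row [0.0356 0.0018 0.    ] [ 2.000e-04 -7.000e-04 -2.062e-01]
row [0.0417 0.0016 0.    ] [ 2.000e-04 -7.000e-04 -2.396e-01]
```

View pics/p7.png

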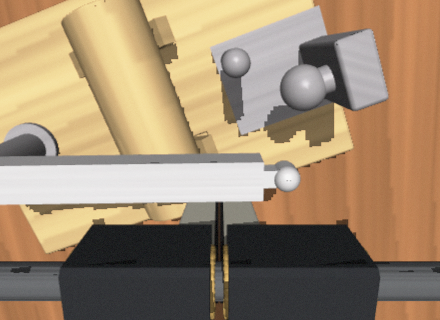

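The crop shows the bar squarely in front of the fingers, its end pin at (287,179) and the nose at (305,88). From here I'll go by the force and pose readings.

Request:
apply_moves(increments=[0.0052, 0.0004, 0, 0, 0, -0.04, 0, 0.0133, 0.0012, 0, 0, 0, -0.084, 0, 0.0214, 0.0017, 0, 0, 0, -0.128, 0, 0.0295, 0.0019, 0, 0, 0, -0.173, 0, 0.0356, 0.0018, 0, 0, 0, -0.206, 0, 0.0417, 0.0016, 0, 0, 0, -0.24, 0, 0.0417, 0.0016, 0, 0, 0, -0.24, 0])

```text
clock: 18.02
tool_pos: [0.5767, -0.1807, 0.07]
tool_rot: [-2.126, -2.313, -0.0]
ft_force: [-0.0, 0.3, -0.1]
gripper_width: 0.0005
grip_force: 0.0
```

```bash
cat >> h.py <<'E'
def rep():
    s=get_state(); q=Rk.inv().apply(np.array(s['tool_pos'])-O); n=Rk.inv().apply(s['ft_force'])
    print('rack pos',np.round(q,4),'force rack',np.round(n,1),s['clock'])
E
python3 - <<'E'
from h import *
rep(); s=get_state(); b=(s['tool_pos'],R.from_rotvec(s['tool_rot']))
for t in [8.5,8,7.5,7,6.5,6,5.5,5,4.5,4,3.5,3,2.5,2]: go(*F(t,0,.07),b)
E
```

```text
rack pos [ 0.0305 -0.0352  0.07  ] force rack [ 0.   0.3 -0.1] 18.025
row [0.0039 0.0009 0.    ] [ 0.0001 -0.0003 -0.0181]
row [0.0059 0.0011 0.    ] [ 0.0001 -0.0003 -0.0292]
row [0.008  0.0014 0.    ] [ 0.0001 -0.0003 -0.0403]
row [0.01   0.0016 0.    ] [ 0.0001 -0.0003 -0.0514]
row [0.012  0.0018 0.    ] [ 0.0001 -0.0003 -0.0625]
row [0.014 0.002 0.   ] [ 0.0001 -0.0003 -0.0736]
row [0.016  0.0021 0.    ] [ 0.0001 -0.0003 -0.0847]
row [0.0181 0.0023 0.    ] [ 0.0001 -0.0003 -0.0959]
row [0.0201 0.0024 0.    ] [ 1.00e-04 -3.00e-04 -1.07e-01]
row [0.0221 0.0025 0.    ] [ 1.000e-04 -3.000e-04 -1.181e-01]
row [0.0241 0.0026 0.    ] [ 1.000e-04 -3.000e-04 -1.292e-01]
row [0.0262 0.0027 0.    ] [ 1.000e-04 -3.000e-04 -1.403e-01]
row [0.0282 0.0027 0.    ] [ 1.000e-04 -3.000e-04 -1.514e-01]
row [0.0302 0.0028 0.    ] [ 1.000e-04 -3.000e-04 -1.625e-01]
```

Request:
apply_moves(increments=[0.004, 0.0009, 0, 0, 0, -0.018, 0, 0.006, 0.0011, 0, 0, 0, -0.029, 0, 0.008, 0.0014, 0, 0, 0, -0.04, 0, 0.01, 0.0016, 0, 0, 0, -0.051, 0, 0.01, 0.0016, 0, 0, 0, -0.051, 0])

```text
clock: 18.65
tool_pos: [0.577, -0.1781, 0.0701]
tool_rot: [2.08, 2.351, -0.002]
ft_force: [-0.0, -7.2, -0.9]
gripper_width: 0.0005
grip_force: 3.4
```

```bash
python3 -c "
from h import *
rep()"
```

```text
rack pos [ 0.0314 -0.0328  0.0701] force rack [-1.8 -7.  -0.9] 18.65
```

Request:
apply_moves(increments=[0.002, 0.0002, 0, 0, 0, -0.011, 0, 0.004, 0.0003, 0, 0, 0, -0.022, 0, 0.004, 0.0003, 0, 0, 0, -0.022, 0])

```text
clock: 19.02
tool_pos: [0.577, -0.1752, 0.0701]
tool_rot: [2.06, 2.37, -0.001]
ft_force: [0.1, -4.6, -0.0]
gripper_width: 0.0007
grip_force: 2.4
```

```bash
python3 -c "
from h import *
rep()"
```

```text
rack pos [ 0.0322 -0.03    0.0701] force rack [-1.1 -4.5 -0. ] 19.025
```

Request:
apply_moves(increments=[0.002, 0.0002, 0, 0, 0, -0.011, 0, 0.002, 0.0002, 0, 0, 0, -0.011, 0])

```text
clock: 19.27
tool_pos: [0.5769, -0.1728, 0.07]
tool_rot: [-2.049, -2.382, -0.0]
ft_force: [-0.0, -1.9, -0.4]
gripper_width: 0.0003
grip_force: 1.4
```

```bash
python3 -c "
from h import *
rep()"
```

```text
rack pos [ 0.0327 -0.0276  0.07  ] force rack [-0.5 -1.8 -0.4] 19.275
```

Request:
apply_moves(increments=[0.002, 0.0002, 0, 0, 0, -0.011, 0, 0.002, 0.0002, 0, 0, 0, -0.011, 0])

```text
clock: 19.52
tool_pos: [0.5768, -0.1709, 0.07]
tool_rot: [-2.037, -2.39, -0.001]
ft_force: [-0.5, -0.8, -0.6]
gripper_width: 0.0007
grip_force: 0.0
```

```bash
python3 -c "
from h import *
rep()"
```

```text
rack pos [ 0.033  -0.0257  0.07  ] force rack [-0.7 -0.7 -0.6] 19.525
```

Request:
apply_moves(increments=[0.002, 0.0001, 0, 0, 0, -0.011, 0, 0.004, 0.0002, 0, 0, 0, -0.022, 0, 0.004, 0.0002, 0, 0, 0, -0.022, 0])

```text
clock: 19.9
tool_pos: [0.5766, -0.1697, 0.07]
tool_rot: [-2.018, -2.408, -0.0]
ft_force: [0.1, -0.3, -0.5]
gripper_width: 0.0007
grip_force: 0.0
```

```bash
python3 - <<'E'
from h import *
np.set_printoptions(precision=4,suppress=True)
rep(); c=capture('wrist'); s=get_state()
for m in masks_of('wrist','keeper')[:1]+masks_of('wrist','plunger')[:1]: print(m['confidence'],m['extent'])
m=masks_of('wrist','keeper')[0]['mask']
# long-edge line of the bar top face (upper mask edge), columns 80..330
cols=np.arange(60,280,5); rows=[np.where(m[:,k])[0] for k in cols]
for name,f,z in [('far',np.min,.075),('near',np.max,.083)]:
    P=np.array([Rk.inv().apply(at(c,k,f(r),z)-O) for k,r in zip(cols,rows) if len(r)])
    pf=np.polyfit(P[:,0],P[:,1],1); print(name,pf,'theta',-np.arctan(pf[0]),'Y at s=133',np.polyval(pf,.053))
E
```

```text
rack pos [ 0.0331 -0.0245  0.07  ] force rack [-0.  -0.3 -0.5] 19.9
0.98 [217.0, 260.2, 369.3, 66.0]
0.72 [423.1, 259.2, 46.8, 42.8]
far [-0.0738  0.0066] theta 0.07370541262208416 Y at s=133 0.002706964280735964
near [-0.0361 -0.0129] theta 0.03606711752286275 Y at s=133 -0.01479773157898025
```

Request:
apply_moves(increments=[-0.02, 0, 0, 0, 0, 0, 0, -0.05, 0, 0, 0, 0, 0, 0, -0.06, 0, -0.06, 0, 0, 0, 0, -0.1, 0, -0.16, 0, 0, 0, 0, -0.14, 0, -0.26, 0, 0, 0, 0, -0.17, 0, -0.27, 0, 0, 0, 0, -0.17, 0, -0.27, 0, 0, 0, 0, -0.17, 0, -0.27, 0, 0, 0, 0])

```text
clock: 21.1
tool_pos: [0.5906, -0.2529, 0.2033]
tool_rot: [-2.016, -2.405, 0.001]
ft_force: [0.6, 0.4, 0.4]
gripper_width: 0.0004
grip_force: 0.0
```

```bash
python3 - <<'E'
from h import *
np.set_printoptions(precision=4,suppress=True)
capture('side');c=capture('wrist'); rep()
L=lambda u,v,z:Rk.inv().apply(at(c,u,v,z)-O)
for l in ['keeper','plunger','roller']:
    for q in masks_of('wrist',l)[:2]: print(l,q['confidence'],q['extent'])
m=masks_of('wrist','keeper')[0]; e=m['extent']; m=m['mask']
cols=np.arange(int(e[0]-e[2]*.3),int(e[0]+e[2]*.3),4)
P=[]
for k in cols:
    r=np.where(m[:,k])[0]
    if len(r): P.append([L(k,r.min(),.083),L(k,r.max(),.083)])
P=np.array(P)
for i in (0,1):
    pf=np.polyfit(P[:,i,0],P[:,i,1],1); print('theta',-np.arctan(pf[0]),'Y at s=133',np.polyval(pf,.053))
p=masks_of('wrist','plunger')[0]['extent']; print('nose',L(p[0],p[1],.075)); k=int(e[0]+e[2]/2)
r=np.where(m[:,k-3])[0]; print('bar end',L(k,r.mean(),.075))
ct=capture('top')
for l in ['switches','dome','coin','disc','roller','keeper']:
    for q in masks_of('top',l): print(l,q['confidence'],np.round(q['extent']))
E
```

```text
rack pos [ 0.0267 -0.1084  0.2035] force rack [0.7 1.3 0.1] 21.2
keeper 0.64 [259.0, 93.3, 224.4, 40.7]
plunger 0.64 [384.1, 95.0, 31.4, 26.1]
theta 0.05051710874627432 Y at s=133 0.0028579668908666252
theta 0.05270405216029798 Y at s=133 -0.016412522250418823
nose [ 0.0824 -0.0116  0.075 ]
bar end [ 0.0727 -0.0077  0.075 ]
switches 0.92 [366. 139.  69.  45.]
switches 0.48 [294. 238.  24.  36.]
dome 0.82 [467. 152.  27.  36.]
coin 0.86 [276. 150.  25.  28.]
disc 0.83 [357. 341.  39.  40.]
roller 0.89 [239. 299.  31.  40.]
roller 0.89 [162. 232.  22.  38.]
roller 0.87 [155. 313.  54.  43.]
roller 0.8 [206. 164.  57.  30.]
roller 0.56 [448. 263.  62.  33.]
keeper 0.7 [456. 268.  29.  88.]
```

```bash
python3 -c "
from workcell import *
print(hand_in())"
```

```text
the job is handed in; nothing more can be done
None
```

The job is handed in, at about 21 s of the 72 s allowed: the roller lies in the rack's V rests within about 2 mm of centre, the keeper bar clicked shut and held by itself once the arm backed off (at most 7 N measured while pushing), and the switches, dome, coin and disc are still where they were.

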